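# Push the ornament tray home in the drying cabinet, shut it and start the timer

### The job

The door of the drying cabinet stands ajar because the tray of ornaments sticks out. Pull the door all the way down to its stop, push the tray fully back until it meets its stop, push the door up again until it is fully shut, then press the timer's plunger on top of the cabinet down to its stop and let it spring back. Leave the jars and the mug standing where they are.

Things in the scene. Friction and masses are not known exactly. Their poses are not given: they have to be found in the camera images.
- cabinet: Grey drying cabinet, fixed, 200 deep, 300 wide, 240 mm high. Origin: centre of its front plane at table height; x level into the cabinet, away from the robot, y left, z up. Solid plinth up to z 85; above it a chamber open at the front (y +-140, z 85 to 230 mm, 10 mm clear top plate), which the door covers. Shelf inside at z 145 mm carries the tray..
- door (a joint): Angle of the bottom-hinged steel door: 0 = upright, shut; grows as it swings down to the robot; stop at 1.40, starts 0.5 to 0.7. Panel 290 wide, 150 high from the hinge axis, 14 mm thick, 0.45 kg. Stiff hinge (0.5 N m): stays at any angle, 1 to 7 N at the edge moves it. Black bar handle 110 mm long mid outer face, 125 mm from the hinge, 35 mm off the face, below it when down.
- door_hinge (a point): Middle of the hinge axis, at cabinet x = -8, y = 0, z = 87 mm; the axis runs along the cabinet's y through the middle of the panel's thickness. Turns with the door: z points along the panel to the free edge, x into the cabinet when shut.
- door_edge (a point): Middle of the door's free (upper) edge, 150 mm from the hinge axis, mid thickness; turns with the door.
- tray: Loose wooden tray 140 deep x 160 wide, 0.35 kg, with six white egg ornaments on sticks, 75 mm high in all. Origin: centre of its underside; axes as the cabinet's. Lies on the shelf between guides (3 mm play each side); its front starts 10 to 25 mm outside the cabinet's front plane. A fixed stop behind halts it when its front is 12 mm inside that plane: that is home.
- tray_front (a point): Centre of the outer face of the tray's front board (160 wide x 40 mm high, bare), 20 mm above the tray's underside; the place to push.
- plunger (a joint): Travel of the timer's plunger in m: 0 = up, 0.014 = down on its stop. Spring: about 2 N to start, 9 N at the stop.
- plunger_top (a point): Centre of the top of the plunger's black round head, 40 mm across, on the grey round timer (64 mm across) that stands fixed on the cabinet top. Up, this point is 298 mm above the table; it sinks with the plunger. The timer's place on the cabinet top varies.
- jar_a: Glass jar with green lid, about 68 mm across, 95 mm high, a bystander. Origin: centre of its underside.
- jar_b: Amber glass jar with red lid, about 64 mm across, 80 mm high, a bystander. Origin: centre of its underside.
- mug: White mug, 72 mm across, 85 mm high, a bystander. Origin: centre of its underside.
Not all that is in view belongs to the job. Of the things shaped like the tray, the wooden one is meant.

How it is judged:
On the way, in this order (a step that is already met when the one before it is completed fails the run):
1. the door is down at its stop (angle above 1.34 rad) (value of joint door above 1.34 rad), for 0.2 s.
2. with the door down, the tray is home: its front at least 8 mm inside the cabinet's front plane (x of tray_front in the frame of cabinet above 0.008 m and value of joint door above 1.2 rad), for 0.2 s.
3. the door is shut (angle below 0.035 rad) with the tray home (value of joint door below 0.035 rad and x of tray_front in the frame of cabinet above 0.008 m), for 0.2 s.
4. the plunger is down at its stop (more than 12.5 mm) with the door shut (value of joint plunger above 0.0125 m and value of joint door below 0.035 rad), for 0.1 s.
At the end, for the whole second after the job is handed in: The door is shut (below 0.035 rad), the tray is at rest with its front at least 8 mm inside the cabinet's front plane, the plunger is back up (within 2 mm), and the jars and mug stand upright within 30 mm of where they were (all of step 3 and value of joint plunger below 0.002 m and linear speed of tray below 0.01 m/s and angle between each of jar_a, jar_b, mug's own z axis and vertical below 0.2 rad and distance of each of jar_a, jar_b, mug from where it was at the start of the episode below 0.03 m); the robot touches nothing.
It fails at once if a jar or the mug is knocked over or moved by more than 30 mm (distance of any of jar_a, jar_b, mug from where it was at the start of the episode above 0.03 m or angle between any of jar_a, jar_b, mug's own z axis and vertical above 0.4 rad).
It also fails if it takes over 59 s, if anything falls off the work surface, if the arm or the gripper's body presses on something with over 40 N, if the wrist force passes 120 N, or if a joint passes its speed limit or range.

### The arm

A 7-joint arm with a two-finger parallel gripper is mounted at the origin on the work surface. World frame = base frame: x ahead of the robot, y to its left, z up, the work surface at z = 0. Lengths are in m, angles in rad, forces in N, time in s.
With the tool pointing down it reaches from about 0.425 to 0.875 m from the base axis. Payload 4.7 kg.
Tool frame: the origin (TCP) lies on the mounting face of the last link; the fingertips stand 182 mm ahead of it and the grasp point (between the pads) lies ctrl.pinch_z ahead of it (ctrl.pinch_z is the distance from the TCP to the grasp point, in m); z points along the fingers, y is the line along which they close (so a half turn about z gives the same grasp; the last joint's range is limited). The gripper opens to 87 mm and grips with 3 to 60 N. Pads are 19 mm wide; open, the fingers measure 117 mm over their backs; the gripper's body (75 mm by 190 mm) begins 51 mm behind the grasp point.
Start: joints at [1.353, 0.321, -0.07, 1.45, 0.023, 1.371, -0.057], TCP at [0.149, -0.633, 0.405] pointing down, gripper open.
Joint ranges: [-2.86, 2.86], [-0.3, 2.09], [-1.38, 1.24], [0.06, 2.45], [-1.56, 4.7], [0.09, 2.05], [-2.69, 2.69]. Speed limits (rad/s): [2.57, 2.57, 3.14, 3.14, 3.14, 3.14, 3.14].

### API

Orientations are given as a 3x3 rotation matrix whose columns are the frame's x, y, z axes.
In Python, from rig import ctrl, optics, workorder gives the robot as it stands.
- The arm moves only by the tool carry_out, never from a script. Its argument "series" is a list of rows, each a list of 3 entries, a list of its own where there are three numbers: the closure, from 0 (fully open) to 1 (shut), then the shift along the tool's x, y, z in mm, then the turn about the tool's z in rad. In form: [[claw, [tx, ty, tz], turn], ...]. A call has 1 to 5 rows; each row shifts and turns the commanded pose from where the row before left it, along the tool's axes as they then stand; what a row does not reach is not made up. A row lasts 1/8 s, in which the tool goes at most 62.5 mm and 10.7 degrees, less where a joint would pass 70% of its speed; a pose out of reach is approached as far as the arm can. A call with a gripper value outside its range is refused whole. The fingers move at their own pace and stop on an object; "force" is the grip in N (left out, the last holds). Time passes only in rows, so rows that do not move let the fingers close. It gives the time, the measured TCP pose, the force, the opening and the grip force at its end, in the units of the state.
- ctrl.state(): the state, without advancing time (a new reading comes with each control period).
- optics.capture(name): name is "scene" or "top" or "wrist"; returns the picture (420x560x3 uint8, red, green, blue); there is no depth.
- optics.camera_info(name): a dict with "mtx" (3x3 intrinsics, pixels), "k1" (the pictures are not rectified: a ray, as slopes to the right and down, at radius r is drawn at 1 + k1 r^2 times it, then the intrinsics apply), "rvec" (rotation vector, rad) and "tvec" (3), from world to camera coordinates, as OpenCV has them; the wrist camera has in their place "T_tool_cam" (4x4, takes a point from camera to tool coordinates, whose origin is the TCP and whose axes are the flange's). Camera axes: x right, y down, z forward; pixel columns grow to the right and rows downward; lengths in m; the calibration is good to about 2 mm. A picture is of the moment at which its call begins: read the wrist's pose just before it. camera_info takes no time and is no camera call.
- workorder.close_job(): hands the job in; it is judged then, once.
Trained networks look in the newest picture that a camera, given by its name, has taken for a name from the list of things; names that differ only in an ending like _2 or _b are one class to them, and where a whole thing is asked for, a point or a joint stands for the part that bears it (a point fixed in the world has none). Each returns a list of dicts, best first, with "conf" (0 to 1); they miss things now and then, are a little off and sometimes report something else, mostly with a low value. They report only what shows in the picture. A call takes as long as a camera call. They do not tell look-alikes from the thing itself.
- optics.search_frame(camera, name): "rect" ([left, top, width, height] in pixels, round what is visible of it).
The state is a dict: "time_s": time; "joints": joint angles; "qd": joint speeds; "joint_torque": joint torques, N m; "position": TCP position; "ee_rot": TCP orientation; "wrist_force": force on the tool from outside, world axes, zero at the start; "wrist_torque": the same for the moment, N m; "width": finger opening in m; "gripper_force": force on a finger pad.
Only numpy, scipy, OpenCV 4.12 (cv2) and the standard library are available. Lean on these libraries where they do the work, as an engineer would, in place of code of your own. Each camera call takes 0.05 s, during which the arm holds its last target. There are 200 camera calls.

## Working session

There is one attempt and no reset: what is moved stays moved. The work goes in short steps, Python scripts to look and compute and a tool call to move; the robot and the scene stay as the last step left them, time stands still between calls to the robot, and variables do not carry over. Pictures are saved under pics/ and viewed, at most 10 in all, crops included, and the job is handed in when it is done.

Besides the shell and the picture viewer there is one more tool, called after "Request:" in YAML: its name, and indented under it one key for each argument. carry_out: Moves the arm, as the interface text tells. Its arguments: {"type":"object","properties":{"series":{"type":"array","items":{"type":"array"}},"force":{"type":"number"}},"required":["series"]}

```bash
mkdir -p pics; ls
python3 - <<'E'
from rig import ctrl, optics
import cv2,numpy as np
s=ctrl.state();print(s['time_s'],s['position'],np.round(s['ee_rot'],3).tolist(),ctrl.pinch_z)
for c in ("scene","top"):
    im=optics.capture(c);cv2.imwrite(f"pics/{c}0.png",im[...,::-1])
    i=optics.camera_info(c);R=cv2.Rodrigues(np.array(i['rvec']))[0];print(c,i,'pos',-R.T@np.array(i['tvec']).ravel())
    for n in ("cabinet","door","tray","plunger","jar_a","jar_b","mug"):
        print(n,[(np.round(d['rect']).tolist(),round(d['conf'],2)) for d in optics.search_frame(c,n)])
print(optics.camera_info("wrist"))
E
```

```text
pics
0.0 [ 0.14926514 -0.63241268  0.40365098] [[0.973, 0.23, -0.001], [0.23, -0.973, 0.002], [-0.0, -0.002, -1.0]] 0.1635
scene {'mtx': array([[393.72428793,   0.        , 282.18241511],
       [  0.        , 393.72428793, 208.71205459],
       [  0.        ,   0.        ,   1.        ]]), 'k1': -0.0759000169583888, 'rvec': array([ 1.66892237,  1.87075388, -0.80329598]), 'tvec': array([ 0.09009546, -0.25425279,  1.80632965])} pos [1.46771218 0.10469863 1.08187229]
cabinet [([197.0, 184.0, 130.0, 133.0], 0.87)]
door [([241.0, 184.0, 81.0, 55.0], 0.86)]
tray [([335.0, 257.0, 61.0, 55.0], 0.84), ([336.0, 193.0, 59.0, 51.0], 0.7), ([282.0, 212.0, 15.0, 10.0], 0.41)]
plunger [([281.0, 211.0, 16.0, 16.0], 0.43)]
jar_a [([408.0, 228.0, 26.0, 33.0], 0.87), ([159.0, 230.0, 18.0, 25.0], 0.65)]
jar_b [([408.0, 228.0, 26.0, 33.0], 0.87), ([159.0, 230.0, 18.0, 25.0], 0.65)]
mug []
top {'mtx': array([[539.86248274,   0.        , 268.37557386],
       [  0.        , 539.86248274, 207.83837777],
       [  0.        ,   0.        ,   1.        ]]), 'k1': -0.13866834152815802, 'rvec': array([ 2.14490
[... 421 characters left out ...]
376.0, 193.0, 25.0, 19.0], 0.77)]
jar_b [([115.0, 222.0, 23.0, 17.0], 0.9), ([376.0, 193.0, 25.0, 19.0], 0.77)]
mug [([386.0, 234.0, 26.0, 31.0], 0.57)]
{'mtx': array([[293.07988285,   0.        , 276.076878  ],
       [  0.        , 293.07988285, 208.81118044],
       [  0.        ,   0.        ,   1.        ]]), 'k1': -0.037325905836708057, 'T_tool_cam': array([[ 7.74095500e-04, -9.63988486e-01, -2.65942851e-01,
         7.31578613e-02],
       [ 9.99998615e-01,  1.13798583e-03, -1.21421127e-03,
         6.34083887e-04],
       [ 1.47312488e-03, -2.65941543e-01,  9.63988032e-01,
         1.94296982e-02],
       [ 0.00000000e+00,  0.00000000e+00,  0.00000000e+00,
         1.00000000e+00]])}
```

View pics/scene0.png

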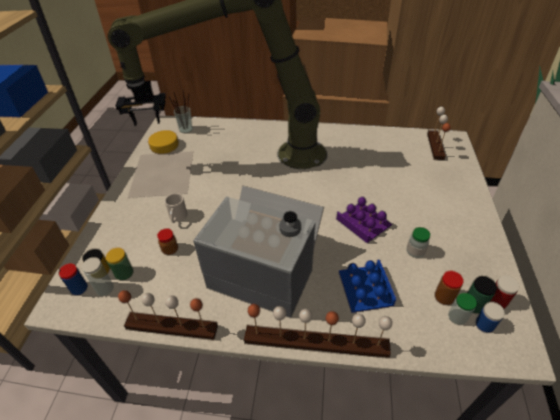

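View pics/top0.png

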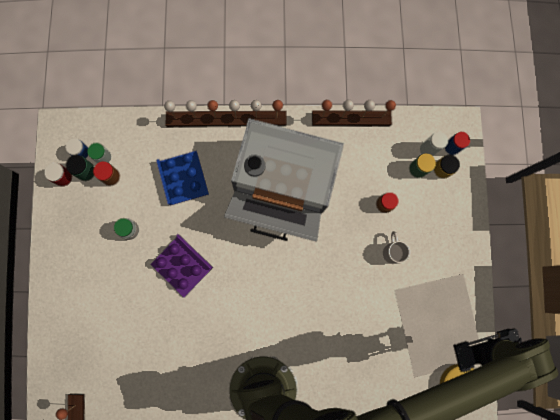

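The pictures show the cabinet centre-back at about (285,180) in the top view. It is yawed, with the door half open toward the robot, the timer at (254,164) and the mug at (396,250). I'll zoom in for the corners.

Run:
```python
import cv2
im=cv2.imread("pics/top0.png")[105:250,210:360]
cv2.imwrite("pics/crop0.png",cv2.resize(im,None,fx=4,fy=4,interpolation=cv2.INTER_CUBIC))
```

```text
(no output)
```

View pics/crop0.png

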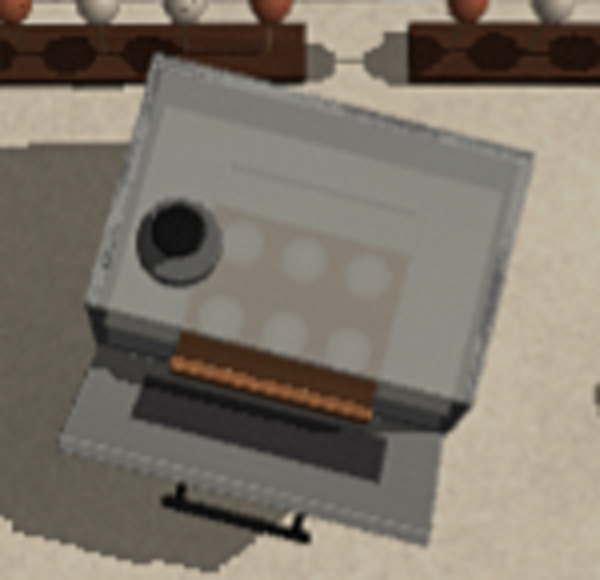

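In the crop, the cabinet-top corners are (155,55), (533,155), (470,405) and (88,300). The plunger head is at (177,230), the door edge runs (62,440)–(428,545), and the tray's front top edge runs (172,362)–(372,412).

```bash
cat > h.py <<'E'
from rig import ctrl, optics
import cv2,numpy as np
from scipy.optimize import least_squares
def proj(c,P,T=None):
    i=optics.camera_info(c)
    if c=="wrist":
        W=T@i['T_tool_cam']; R=W[:3,:3].T; t=-R@W[:3,3]
    else: R=cv2.Rodrigues(np.array(i['rvec']))[0]; t=np.array(i['tvec']).ravel()
    q=np.atleast_2d(P)@R.T+t; n=q[:,:2]/q[:,2:]; n=n*(1+i['k1']*(n**2).sum(1,keepdims=True))
    return n*i['mtx'][0,0]+i['mtx'][:2,2]
def ray(c,uv,z):   # intersect with plane z
    return least_squares(lambda p:(proj(c,[p[0],p[1],z])-uv).ravel(),[.55,0]).x
def cab(p,L): # cabinet -> world
    c,s=np.cos(p[2]),np.sin(p[2]); L=np.atleast_2d(L)
    return np.c_[p[0]+c*L[:,0]-s*L[:,1],p[1]+s*L[:,0]+c*L[:,1],L[:,2]]
E
cat > m.py <<'E'
from h import *
px=lambda a:(np.array(a,float)+.5)/4-.5+[210,105]
C=px([(155,55),(533,155),(470,405),(88,300)])
L=[(.2,.15,.24),(.2,-.15,.24),(0,-.15,.24),(0,.15,.24)]
r=least_squares(lambda p:(proj("top",cab(p,L))-C).ravel(),[.55,0,0]);p=r.x
print("cab",p.round(4),np.degrees(p[2]),"res",r.fun.round(2))
D=px([(62,440),(428,545)])
def edge(a): return [(-.008-.15*np.sin(a)-.007*np.cos(a),s*.145,.087+.15*np.cos(a)-.007*np.sin(a)) for s in(1,-1)]
r2=least_squares(lambda a:(proj("top",cab(p,edge(a[0])))-D).ravel(),[.6]);print("door",r2.x,r2.fun.round(2))
inv=lambda w:np.array([[np.cos(p[2]),np.sin(p[2])],[-np.sin(p[2]),np.cos(p[2])]])@(np.array(w)-p[:2])
w=ray("top",px([(177,230)])[0],.298);print("plunger",w,inv(w))
for q in [(172,362),(372,412)]: print("tray",inv(ray("top",px([q])[0],.185)))
for n,z in (("jar_a",.09),("mug",.045)):
  for d in optics.search_frame("top",n): x,y,ww,h=d['rect']; print(n,d['conf'],ray("top",[x+ww/2,y+h/2],z))
np.save("p.npy",p)
E
python3 m.py
```

```text
cab [ 0.6143 -0.0529 -0.2722] -15.596603189716737 res [-0.11 -0.47  0.7  -0.14  0.61  0.18 -1.17  0.37]
door [0.63689895] [-1.64  0.41 -0.34 -0.87]
plunger [0.69516408 0.02101146] [0.05801604 0.09292338]
tray [-0.01786924  0.07711274]
tray [-0.01513516 -0.08119017]
jar_a 0.9 [0.52219021 0.43561417]
jar_a 0.77 [ 0.60777438 -0.4168013 ]
mug 0.57 [ 0.45418633 -0.45693152]
```

Request:
carry_out:
  series:
    - [1, [0, 0, -30], 0.17]
    - [1, [0, 0, -35], 0.17]
    - [1, [0, 0, -35], 0.164]
    - [1, [16, -44, 0], 0]
    - [1, [16, -44, 0], 0]
  force: 20

```text
time_s: 1.52
position: [0.2042, -0.5558, 0.5052]
ee_rot: [[0.963, -0.27, 0.001], [-0.27, -0.963, -0.001], [0.001, 0.001, -1.0]]
wrist_force: [1.0, -0.2, 0.5]
width: 0.0449
gripper_force: 0.0
```

```bash
cat > w.py <<'E'
from h import *
p=np.load("p.npy");s=ctrl.state();R=np.array(s['ee_rot']);t=np.array(s['position'])+.182*R[:,2]
c,n=np.cos(p[2]),np.sin(p[2]);d=t[:2]-p[:2]
print("t",s['time_s'],"tip cab mm",np.round([1e3*(c*d[0]+n*d[1]),1e3*(-n*d[0]+c*d[1]),1e3*t[2]],1),"yaw err",round(np.arctan2(R[1,0],R[0,0])-p[2],4),"F",np.round(s['wrist_force'],1),"w",s['width'],"toolz",R[:,2].round(3))
E
python3 w.py
```

```text
t 1.525 tip cab mm [-259.7 -594.8  323.2] yaw err -0.0012 F [ 1.  -0.2  0.5] w 0.04493982240967988 toolz [ 0.001 -0.001 -1.   ]
```

Request:
carry_out:
  series:
    - [1, [16.5, -44, 0], 0]
    - [1, [16.5, -44, 0], 0]
    - [1, [16.5, -44, 0], 0]
    - [1, [16.5, -44, 0], 0]
    - [1, [16.5, -44, 0], 0]

```text
time_s: 2.15
position: [0.3431, -0.3653, 0.5051]
ee_rot: [[0.963, -0.269, 0.0], [-0.269, -0.963, -0.001], [0.001, 0.001, -1.0]]
wrist_force: [0.1, 0.2, -0.2]
width: 0.0016
gripper_force: 0.0
```

Request:
carry_out:
  series:
    - [1, [16.5, -44, 0], 0]
    - [1, [16.5, -44, 0], 0]
    - [1, [16.5, -44, 0], 0]
    - [1, [16.5, -44, 0], 0]
    - [1, [16.5, -44, 0], 0]

```text
time_s: 2.78
position: [0.4816, -0.1756, 0.5051]
ee_rot: [[0.963, -0.269, 0.001], [-0.269, -0.963, -0.001], [0.001, 0.001, -1.0]]
wrist_force: [0.6, -0.3, 0.5]
width: 0.0008
gripper_force: 0.0
```

Request:
carry_out:
  series:
    - [1, [16.5, -44, 0], 0]
    - [1, [16.5, -44, 0], 0]
    - [1, [16.5, -44, 0], 0]
    - [1, [0, 0, 0], 0]

```text
time_s: 3.28
position: [0.5653, -0.0588, 0.5046]
ee_rot: [[0.965, -0.261, 0.0], [-0.261, -0.965, 0.003], [-0.0, -0.003, -1.0]]
wrist_force: [-0.1, 0.2, 1.5]
width: 0.0004
gripper_force: 0.0
```

```bash
python3 w.py
python3 - <<'E'
from h import *
s=ctrl.state();T=np.eye(4);T[:3,:3]=s['ee_rot'];T[:3,3]=s['position']
im=optics.capture("wrist")[...,::-1].copy()
p=np.load("p.npy")
L=[(0,.15,.24),(0,-.15,.24),(.2,-.15,.24),(.058,.093,.298),(-.016,.08,.185),(-.016,-.08,.185)]
for q in proj("wrist",cab(p,L),T): cv2.circle(im,tuple(int(v) for v in np.clip(q,-999,999)),4,(0,0,255),1); print(q.round())
cv2.imwrite("pics/w1.png",im)
E
```

```text
t 3.275 tip cab mm [-45.7 -18.4 322.6] yaw err 0.0078 F [-0.1  0.2  1.5] w 0.00044575891910156106 toolz [ 0.     0.003 -1.   ]
[ 78. 161.]
[433. 164.]
[ 467. -120.]
[93. 76.]
[181. 171.]
[337. 172.]
```

View pics/w1.png

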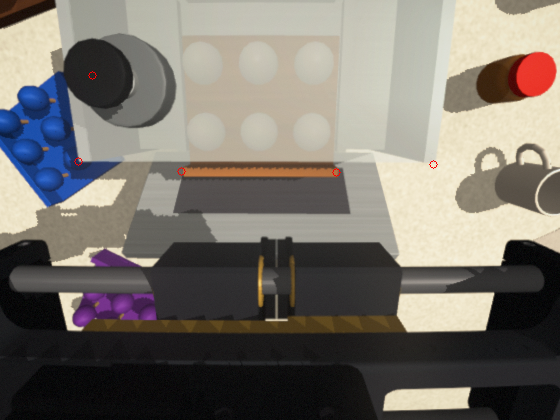

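The overlay is within about 5 px on the front corners, tray edge and plunger. The gap between the door and tray is free below the fingers, so I'll go in and pull.

Request:
carry_out:
  series:
    - [1, [0, 0, 50], 0.008]
    - [1, [0, 0, 50], 0]
    - [1, [0, 0, 46], 0]
    - [1, [0, 0, 0], 0]

```text
time_s: 3.82
position: [0.5623, -0.065, 0.3554]
ee_rot: [[0.96, -0.279, -0.008], [-0.279, -0.96, 0.0], [-0.007, 0.002, -1.0]]
wrist_force: [0.5, -0.3, 0.3]
width: 0.0002
gripper_force: 0.0
```

Request:
carry_out:
  series:
    - [1, [-10, 0, 0], 0]
    - [1, [-10, 0, 2], 0]
    - [1, [-9, 0, 6], 0]
    - [1, [-9, 0, 7], 0]

```text
time_s: 4.32
position: [0.5275, -0.0526, 0.3446]
ee_rot: [[0.961, -0.277, 0.003], [-0.277, -0.961, -0.001], [0.003, 0.0, -1.0]]
wrist_force: [2.8, -1.0, 0.8]
width: 0.0006
gripper_force: 1.1
```

```bash
python3 w.py
```

```text
t 4.325 tip cab mm [-83.1 -23.  162.6] yaw err -0.0081 F [ 2.8 -1.   0.8] w 0.0005686941948087759 toolz [ 0.003 -0.001 -1.   ]
```

Request:
carry_out:
  series:
    - [1, [-6, 0, 9], 0]
    - [1, [-5, 0, 9], 0]
    - [1, [-5, 0, 10], 0]
    - [1, [-4, 0, 10], 0]
    - [1, [-2, 0, 9], 0]

```text
time_s: 4.95
position: [0.506, -0.0465, 0.2957]
ee_rot: [[0.961, -0.277, -0.001], [-0.277, -0.961, 0.0], [-0.001, 0.0, -1.0]]
wrist_force: [-1.7, 0.5, 1.4]
width: 0.0005
gripper_force: 0.9
```

Request:
carry_out:
  series:
    - [1, [-2, 0, 5], 0]
    - [1, [0, 0, 4], 0]
    - [1, [0, 0, 0], 0]

```text
time_s: 5.32
position: [0.5056, -0.0458, 0.2943]
ee_rot: [[0.961, -0.277, 0.001], [-0.277, -0.961, -0.004], [0.002, 0.003, -1.0]]
wrist_force: [-16.6, 1.4, 46.0]
width: 0.0009
gripper_force: 21.6
```

```bash
python3 w.py
```

```text
t 5.325 tip cab mm [-106.2  -22.9  112.3] yaw err -0.0082 F [-16.6   1.4  46. ] w 0.000926949534307976 toolz [ 0.001 -0.004 -1.   ]
```

Request:
carry_out:
  series:
    - [1, [0, 0, -10], 0]
    - [1, [0, 0, -10], 0]
    - [0.42, [20, 3, -27], -0.004]
    - [0.42, [20, 3, -27], -0.004]
    - [0.42, [20, 3, 0], 0]

```text
time_s: 5.95
position: [0.5611, -0.0714, 0.3635]
ee_rot: [[0.963, -0.269, 0.003], [-0.269, -0.963, -0.001], [0.003, -0.0, -1.0]]
wrist_force: [-0.7, 0.5, -1.4]
width: 0.0227
gripper_force: 0.0
```

Request:
carry_out:
  series:
    - [0.42, [0, 0, 0], 0]
    - [0.42, [0, 0, 0], 0]
    - [0.42, [0, 0, 0], 0]

```text
time_s: 6.32
position: [0.5592, -0.0706, 0.3612]
ee_rot: [[0.963, -0.268, -0.001], [-0.268, -0.963, 0.0], [-0.001, 0.0, -1.0]]
wrist_force: [0.5, 0.1, -0.4]
width: 0.0481
gripper_force: 0.0
```

```bash
python3 w.py
python3 - <<'E'
from h import *
im=optics.capture("scene")[...,::-1]
a=cv2.resize(im[170:330,180:340],None,fx=3.6,fy=3.6,interpolation=cv2.INTER_CUBIC)
cv2.imwrite("pics/s2.png",a)
E
```

```text
t 6.325 tip cab mm [-48.6 -31.9 179.2] yaw err 0.0007 F [ 0.5  0.1 -0.4] w 0.04811474520452045 toolz [-0.001  0.    -1.   ]
```

View pics/s2.png

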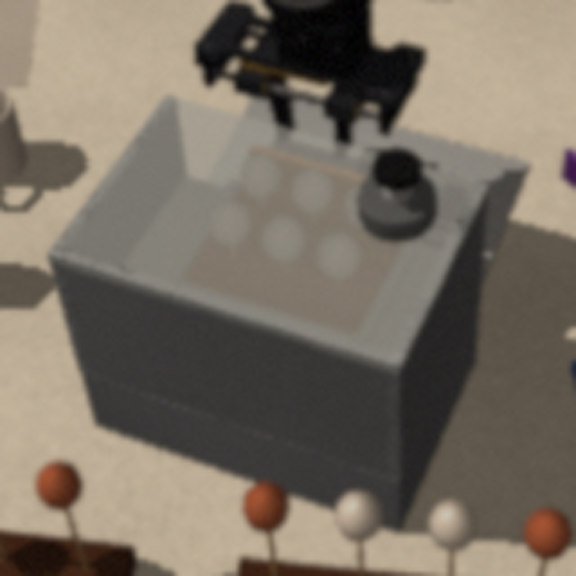

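The door lies flat. The two fingers stand in front of the tray's front board, at about (285,125) and (345,140) in the crop. Now I'll push the tray.

Request:
carry_out:
  series:
    - [0.42, [10, 0, 2], 0]
    - [0.42, [8, 0, 0], 0]
    - [0.42, [6, 0, 0], 0]
    - [0.42, [6, 0, 0], 0]
    - [0.42, [6, 0, 0], 0]

```text
time_s: 7.0
position: [0.5948, -0.0807, 0.3595]
ee_rot: [[0.963, -0.269, -0.001], [-0.269, -0.963, 0.0], [-0.001, -0.0, -1.0]]
wrist_force: [-3.4, 0.9, 1.1]
width: 0.0503
gripper_force: 1.8
```

```bash
python3 w.py
```

```text
t 7.0 tip cab mm [-11.4 -32.  177.5] yaw err 0.0003 F [-3.4  0.9  1.1] w 0.05026587576819741 toolz [-0.001  0.    -1.   ]
```

Request:
carry_out:
  series:
    - [0.42, [5, 0, 0], 0]
    - [0.42, [5, 0, 0], 0]
    - [0.42, [3, 0, 0], 0]
    - [0.42, [0, 0, 0], 0]

```text
time_s: 7.5
position: [0.5996, -0.0812, 0.3595]
ee_rot: [[0.963, -0.266, -0.03], [-0.266, -0.964, 0.002], [-0.03, 0.006, -1.0]]
wrist_force: [-47.7, 7.1, 25.8]
width: 0.0508
gripper_force: 24.2
```

```bash
python3 w.py
```

```text
t 7.5 tip cab mm [-12.  -32.3 177.6] yaw err 0.0026 F [-47.7   7.1  25.8] w 0.05079524144749552 toolz [-0.03   0.002 -1.   ]
```

Request:
carry_out:
  series:
    - [0.42, [-8, 0, 0], 0]
    - [0.42, [-6, 0, 0], 0]
    - [0.42, [0, 0, 0], 0]

```text
time_s: 7.88
position: [0.5941, -0.0809, 0.3601]
ee_rot: [[0.963, -0.269, 0.003], [-0.269, -0.963, -0.001], [0.003, 0.0, -1.0]]
wrist_force: [1.1, 0.0, 0.9]
width: 0.0507
gripper_force: 0.0
```

```bash
python3 w.py
python3 - <<'E'
from h import *
s=ctrl.state();T=np.eye(4);T[:3,:3]=s['ee_rot'];T[:3,3]=s['position']
im=optics.capture("wrist")[...,::-1].copy()
p=np.load("p.npy")
L=[(0,.15,.24),(0,-.15,.24),(0,.08,.185),(0,-.08,.185)]
for q in proj("wrist",cab(p,L),T): cv2.circle(im,tuple(int(v) for v in np.clip(q,-999,999)),3,(0,0,255),1); print(q.round())
top=optics.capture("top")[...,::-1]
a=cv2.resize(top[110:250,215:355],(400,400),interpolation=cv2.INTER_CUBIC)
b=cv2.resize(im,(533,400))[:, 100:500]
cv2.imwrite("pics/w3.png",np.hstack([a,b]))
E
```

```text
t 7.875 tip cab mm [-11.5 -32.4 178.1] yaw err -0.0005 F [1.1 0.  0.9] w 0.05065168101993261 toolz [ 0.003 -0.001 -1.   ]
[-148.  284.]
[566. 290.]
[ 82. 240.]
[359. 241.]
```

View pics/w3.png

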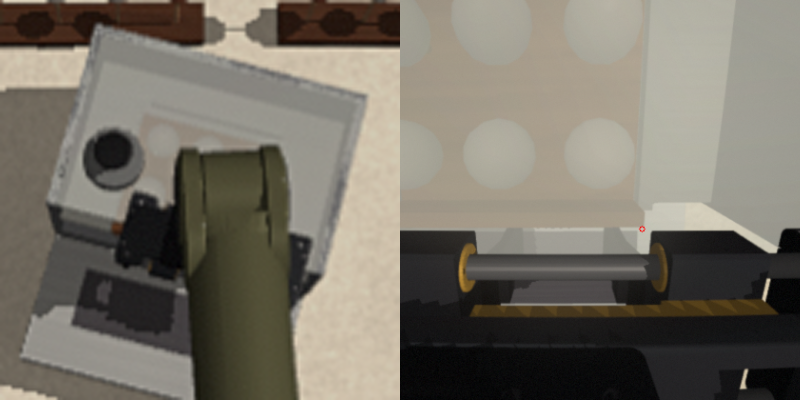

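The right half (wrist view) shows the tray front at about the cabinet's front plane (x≈0). The fingers meet the top plate's front edge, and the tool can't tilt, so bare fingers can't push it the last 12 mm. A loose item held between the fingers and sticking out ahead of them would reach under the plate, so I'll look for one.

Run:
```python
from h import *
t=optics.capture("top")[...,::-1]; s=optics.capture("scene")[...,::-1]
r=lambda a:cv2.resize(a,(400,300),interpolation=cv2.INTER_CUBIC)
cv2.imwrite("pics/c4.png",np.vstack([np.hstack([r(t[330:420,400:520]),r(t[120:195,395:495])]),np.hstack([r(s[95:170,130:230]),r(s[170:290,50:210])])]))
for uv,z in (((452,376),.02),((426,166),.09)): print(ray("top",uv,z))
```

```text
[ 0.02925494 -0.63405143]
[ 0.72962837 -0.55204109]
```

View pics/c4.png

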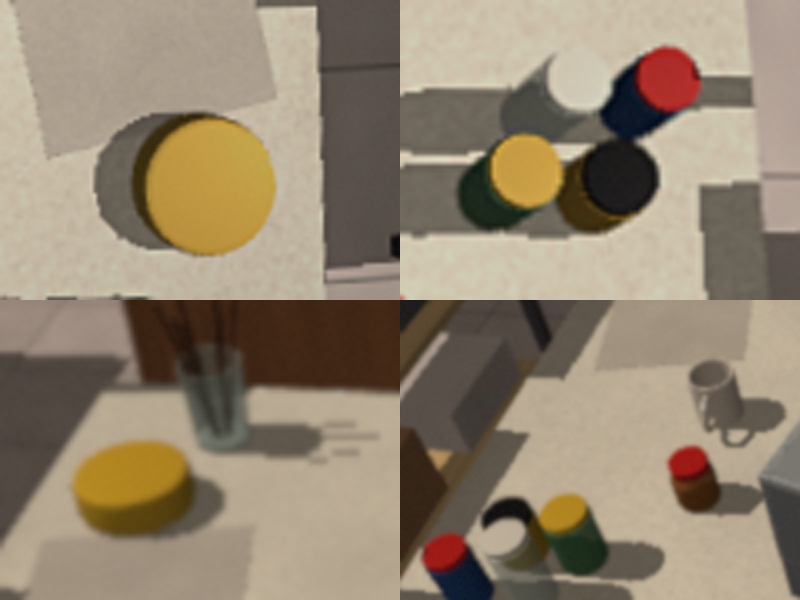

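Composite: the yellow disc is about 130 mm across, too big to grip, and the jar cluster is out of reach. The purple look-alike tray is close by (top view ≈(182,265)). Gripped by one wall, its other wall can push the wooden tray home. I'll retreat and look at it from above.

Run:
```python
from h import *
p=np.load("p.npy")
for d in optics.search_frame("top","tray"): 
  x,y,w,h=d['rect'];q=ray("top",[x+w/2,y+h/2],.03);e=q-p[:2];c,s=np.cos(p[2]),np.sin(p[2])
  print(d['rect'],d['conf'],q,"cab",c*e[0]+s*e[1],-s*e[0]+c*e[1])
```

```text
[153.6, 151.2, 56.4, 52.6] 0.66 [0.7067819  0.26727168] cab 0.002995893989822279 0.33323952690483666
[153.7, 232.7, 58.5, 62.7] 0.56 [0.41474505 0.25976369] cab -0.2762691074954418 0.24749017355648528
[221.7, 193.0, 61.2, 59.6] 0.33 [0.55072623 0.02925606] cab -0.08332004992878114 0.062030446283355606
```

Request:
carry_out:
  series:
    - [0, [-20, 0, 0], 0]
    - [0, [-10, 0, -40], 0]
    - [0, [-10, 0, -45], 0]
    - [0, [-10, -20, -45], 0]
    - [0, [-10, -45, -15], 0]

```text
time_s: 8.75
position: [0.5537, -0.0032, 0.5081]
ee_rot: [[0.962, -0.274, 0.005], [-0.274, -0.962, -0.002], [0.006, 0.0, -1.0]]
wrist_force: [0.2, 0.4, -0.6]
width: 0.0856
gripper_force: 0.0
```

Request:
carry_out:
  series:
    - [0, [-35, -41, 0], 0]
    - [0, [-35, -41, 0], 0]
    - [0, [-35, -41, 0], 0]
    - [0, [-35, -41, 0], 0]
    - [0, [-35, -41, 0], 0]

```text
time_s: 9.38
position: [0.439, 0.2444, 0.505]
ee_rot: [[0.963, -0.269, 0.001], [-0.269, -0.963, -0.0], [0.001, -0.0, -1.0]]
wrist_force: [0.8, -0.4, 0.7]
width: 0.087
gripper_force: 0.0
```

Request:
carry_out:
  series:
    - [0, [0, 0, 0], 0]

```text
time_s: 9.5
position: [0.4369, 0.2478, 0.5055]
ee_rot: [[0.966, -0.259, 0.001], [-0.259, -0.966, 0.002], [0.001, -0.002, -1.0]]
wrist_force: [1.8, -0.4, -0.9]
width: 0.0875
gripper_force: 0.0
```

```bash
python3 w.py
python3 - <<'E'
from h import *
im=optics.capture("wrist")[...,::-1].copy()
t=optics.capture("top")[225:305,140:220,::-1]
cv2.imwrite("pics/w5.png",np.hstack([im,cv2.resize(t,(240,420),interpolation=cv2.INTER_CUBIC)]))
E
```

```text
t 9.5 tip cab mm [-251.6  242.2  323.5] yaw err 0.0097 F [ 1.8 -0.4 -0.9] w 0.08751603109022062 toolz [ 0.001  0.002 -1.   ]
```

View pics/w5.png

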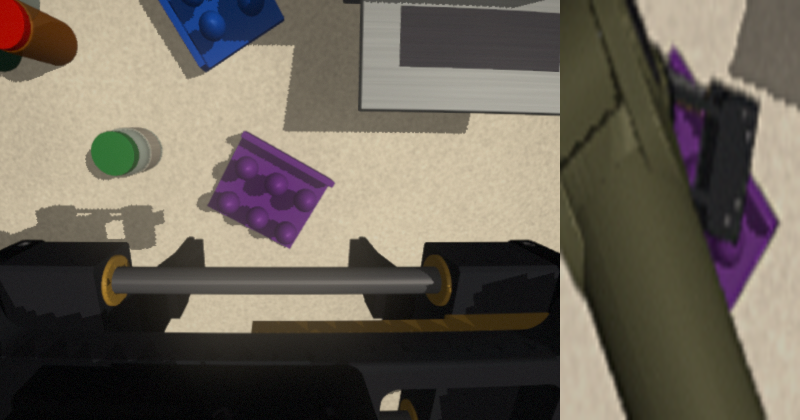

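Wrist view: the purple tray has one upright board, top edge from (245,132) to (333,185). Its flat deck with balls extends to the corners (290,247) and ≈(208,196). I'll compute where the board is.

```bash
cat > ww.py <<'E'
from h import *
p=np.load("p.npy");s=ctrl.state();T=np.eye(4);T[:3,:3]=s['ee_rot'];T[:3,3]=s['position']
def wr(uv,z): return least_squares(lambda q:(proj("wrist",[q[0],q[1],z],T)-uv).ravel(),[.45,.25]).x
E
python3 - <<'E'
from ww import *
B=[wr(u,.04) for u in ((246,132),(333,183))]; D=[wr(u,.01) for u in ((209,197),(290,246))]
print("board",B,np.linalg.norm(B[1]-B[0]));print("deck",D,np.linalg.norm(D[1]-D[0]))
d=B[1]-B[0];d/=np.linalg.norm(d);n=np.array([-d[1],d[0]])
print("dir deg",np.degrees(np.arctan2(d[1],d[0])),"depths",[(q-B[0])@n for q in D],"mid",(B[0]+B[1])/2)
g=cv2.cvtColor(optics.capture("wrist")[...,::-1],cv2.COLOR_BGR2HSV)
m=((g[...,0]>135)&(g[...,0]<165)&(g[...,1]>60)).astype(np.uint8)
im=optics.capture("wrist")[120:255,190:350,::-1]
cv2.imwrite("pics/w6.png",cv2.resize(im,(800,600) if 0 else (711,600),interpolation=cv2.INTER_CUBIC))
E
```

```text
board [array([0.51729094, 0.26767665]), array([0.40860637, 0.1606906 ])] 0.15250688304876658
deck [array([0.43378802, 0.3609255 ]), array([0.31290406, 0.25307504])] 0.1620020220914808
dir deg -135.45122357203397 depths [np.float64(-0.12503277273269015), np.float64(-0.13297482156459167)] mid [0.46294865 0.21418362]
```

View pics/w6.png

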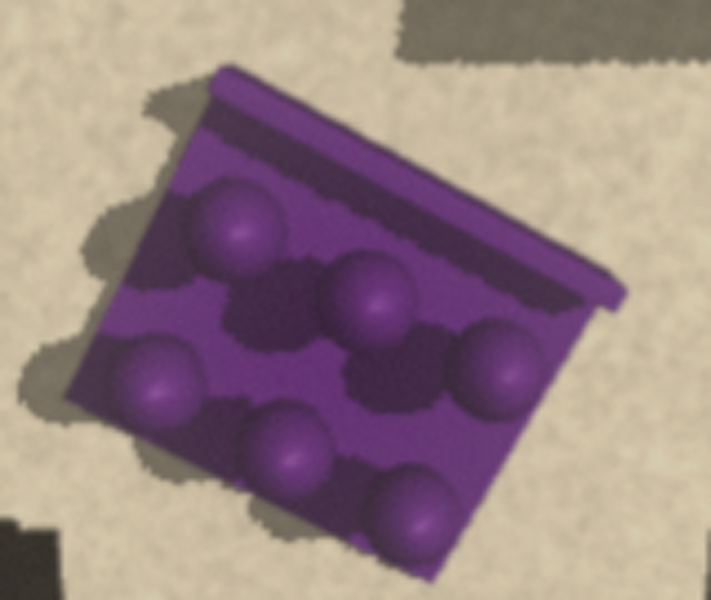

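Run:
```python
from ww import *
print(np.round(s['joints'],3),"az",np.arctan2(*s['position'][1::-1]))
px=lambda a:(np.array(a,float))/4.444+[190,120]
B0,B1=[wr(px(u),.04) for u in ((222,78),(617,292))]
d=B1-B0;L=np.linalg.norm(d);d/=L;n=np.array([d[1],-d[0]])
print("board centreline ends",B0,B1,L,"dir",np.degrees(np.arctan2(*d[::-1])),"n(deck)",np.degrees(np.arctan2(*n[::-1])))
for u in ((238,232),(365,300),(497,370),(155,385),(290,450),(412,515)):
  q=wr(px(u),.056)-B0;print("ball along",round(q@d,4),"depth",round(q@n,4))
print("outer/inner top edge depth",(wr(px((420,168)),.04)-B0)@n,(wr(px((420,195)),.04)-B0)@n)
for u in ((68,398),(432,580)): print("deck corner",(wr(px(u),.01)-B0)@d,(wr(px(u),.01)-B0)@n)
```

```text
[ 0.327  0.005 -0.874  1.618  0.004  1.52  -2.392] az 0.5010998254694352
board centreline ends [0.51275667 0.27678384] [0.40654219 0.16643127] 0.15316399108792286 dir -133.90534410547443 n(deck) 136.0946558945256
ball along 0.0283 depth 0.0407
ball along 0.0761 depth 0.041
ball along 0.127 depth 0.0412
ball along 0.0267 depth 0.101
ball along 0.078 depth 0.0999
ball along 0.1266 depth 0.101
outer/inner top edge depth -0.005034137267128753 0.002969794220798564
deck corner -0.0018250793327272842 0.13614390315811722
deck corner 0.15581852114002775 0.13607263943343598
```

Board centreline: 8 mm thick, ball row 41 mm behind it, deck depth 136 mm. I'll grip between two ball columns at (0.477, 0.239), with tool-x yaw 226° so that joint 7 keeps its range. Turn first.

Request:
carry_out:
  series:
    - [0, [0, 0, 0], -0.18]
    - [0, [0, 0, 0], -0.18]
    - [0, [0, 0, 0], -0.18]
    - [0, [0, 0, 0], -0.18]
    - [0, [0, 0, 0], -0.18]

```text
time_s: 10.32
position: [0.4409, 0.2411, 0.5045]
ee_rot: [[0.808, 0.589, -0.0], [0.589, -0.808, -0.0], [-0.0, -0.0, -1.0]]
wrist_force: [0.4, -0.0, 0.8]
width: 0.0871
gripper_force: 0.0
```

Request:
carry_out:
  series:
    - [0.5, [0, 0, 0], -0.18]
    - [0.5, [0, 0, 0], -0.18]
    - [0.5, [0, 0, 0], -0.18]
    - [0.5, [0, 0, 0], -0.18]
    - [0.5, [0, 0, 0], -0.18]

```text
time_s: 10.95
position: [0.4409, 0.2411, 0.5045]
ee_rot: [[0.04, 0.999, -0.0], [0.999, -0.04, -0.0], [-0.0, -0.0, -1.0]]
wrist_force: [-0.1, -0.4, -0.2]
width: 0.0475
gripper_force: 0.0
```

Request:
carry_out:
  series:
    - [0.72, [0, 0, 0], -0.18]
    - [0.72, [0, 0, 0], -0.18]
    - [0.72, [0, 0, 0], -0.18]
    - [0.72, [0, 0, 0], -0.18]
    - [0.72, [0, 0, 0], -0.18]

```text
time_s: 11.58
position: [0.4409, 0.2411, 0.5045]
ee_rot: [[-0.758, 0.653, -0.0], [0.653, 0.758, -0.0], [0.0, -0.0, -1.0]]
wrist_force: [1.0, 0.0, -0.2]
width: 0.0245
gripper_force: 0.0
```

Request:
carry_out:
  series:
    - [0.72, [0, 0, 0], -0.18]
    - [0.72, [0, 0, 0], -0.18]
    - [0.72, [0, 0, 0], -0.18]
    - [0.72, [0, 0, 0], -0.18]
    - [0.72, [0, 0, 0], -0.18]

```text
time_s: 12.2
position: [0.4409, 0.241, 0.5045]
ee_rot: [[-0.982, -0.188, -0.0], [-0.188, 0.982, -0.0], [0.0, -0.0, -1.0]]
wrist_force: [-0.6, -0.8, 0.7]
width: 0.0242
gripper_force: 0.0
```

Request:
carry_out:
  series:
    - [0.72, [0, 0, 0], -0.18]
    - [0.72, [0, 0, 0], -0.18]
    - [0.72, [0, 0, 0], -0.18]
    - [0.72, [0, 0, 0], -0.077]
    - [0.72, [0, 0, 0], 0]

```text
time_s: 12.82
position: [0.4407, 0.2413, 0.5046]
ee_rot: [[-0.697, -0.717, -0.0], [-0.717, 0.697, -0.0], [0.0, 0.0, -1.0]]
wrist_force: [-0.6, 0.6, -0.7]
width: 0.0245
gripper_force: 0.0
```

```bash
cat > g.py <<'E'
from h import *
import sys
g=np.array([float(sys.argv[1]),float(sys.argv[2])]);yt=float(sys.argv[3])
s=ctrl.state();R=np.array(s['ee_rot']);t=np.array(s['position'])+.182*R[:,2]
yaw=np.degrees(np.arctan2(R[1,0],R[0,0]))
e=np.array([*(g-t[:2]),0])
print("t",s['time_s'],"tip",t.round(4),"move tool x,y mm",(1e3*(R.T@e))[:2].round(1),"yaw",yaw,"turn",np.radians((yaw-yt+180)%360-180).round(4),"w",s['width'],"F",np.round(s['wrist_force'],1),"q",np.round(s['joints'],2))
E
python3 g.py .4774 .2386 -134
```

```text
t 12.825 tip [0.4407 0.2413 0.3226] move tool x,y mm [-23.6 -28.2] yaw -134.19469171818488 turn -0.0034 w 0.02452044856022856 F [-0.6  0.6 -0.7] q [ 0.34  0.01 -0.89  1.62  0.    1.52  1.82]
```

```bash
cat > prof.py <<'E'
from ww import *
im=optics.capture("wrist");g=cv2.cvtColor(im,cv2.COLOR_RGB2HSV).astype(int)
B0=np.array([.51276,.27678]);d=np.array([-.6935,-.7205]);n=np.array([-.7205,.6935])
print(s['time_s'],s['position'])
for al in (.03,.052,.077,.1,.125):
  row=[]
  for dp in np.arange(-.014,.0141,.002):
    q=B0+al*d+dp*n;u,v=proj("wrist",[*q,.04],T)[0]
    row.append("%s%d"%("P" if (u>=0 and v>=0 and u<559 and v<419 and g[int(v+.5),int(u+.5),1]>70 and g[int(v+.5),int(u+.5),0]>130) else ".", g[int(min(max(v,0),419)),int(min(max(u,0),559)),2]))
  print(al,proj("wrist",[*(B0+al*d),.04],T)[0].round(),*row)
E
python3 prof.py
```

```text
12.825 [0.44074452 0.24134239 0.50455464]
0.03 [259. 206.] .222 .221 .221 .220 .222 .220 P186 P140 P132 P132 P131 P111 P81 P82 P84
0.052 [259. 192.] .224 .223 .224 .225 .225 .213 .170 P137 P135 P134 P130 P108 P81 P83 P83
0.077 [258. 176.] .222 .224 .225 .225 .224 .223 .204 P136 P136 P136 P124 P100 P80 P83 P84
0.1 [258. 161.] .219 .219 .220 .221 .223 .223 P196 P147 P137 P136 P133 P84 P80 P84 P84
0.125 [258. 144.] .218 .219 .218 .220 .219 .214 .157 P140 P138 P138 P136 .80 P82 P84 P86
```

Request:
carry_out:
  series:
    - [0.72, [-23.5, -24, 30], -0.003]
    - [0.72, [0, 0, 55], 0]
    - [0.72, [0, 0, 55], 0]
    - [0.72, [0, 0, 55], 0]
    - [0.72, [0, 0, 45], 0]

```text
time_s: 13.5
position: [0.4734, 0.2419, 0.2624]
ee_rot: [[-0.694, -0.72, -0.001], [-0.72, 0.694, -0.001], [0.001, 0.0, -1.0]]
wrist_force: [0.1, -0.0, 0.2]
width: 0.0244
gripper_force: 0.0
```

```bash
python3 g.py .4745 .2414 -134
```

```text
t 13.5 tip [0.4732 0.2418 0.0804] move tool x,y mm [-0.6 -1.2] yaw -133.97761513969888 turn 0.0004 w 0.024420784630356688 F [ 0.1 -0.   0.2] q [ 0.24  0.3  -0.87  1.89  0.26  1.07  1.65]
```

Request:
carry_out:
  series:
    - [0.72, [0, -1, 25], 0]
    - [0.72, [0, 0, 20], 0]
    - [0.72, [0, 0, 20], 0]
    - [1, [0, 0, 0], 0]
    - [1, [0, 0, 0], 0]
  force: 50

```text
time_s: 14.12
position: [0.4746, 0.2426, 0.2004]
ee_rot: [[-0.692, -0.722, 0.001], [-0.722, 0.692, 0.0], [-0.001, -0.001, -1.0]]
wrist_force: [2.2, -0.7, -1.2]
width: 0.0115
gripper_force: 0.7
```

Request:
carry_out:
  series:
    - [1, [0, 0, 0], 0]
    - [1, [0, 0, -10], 0]
    - [1, [0, 0, -20], 0]
    - [1, [0, 0, -20], 0]
    - [1, [0, 0, 0], 0]

```text
time_s: 14.75
position: [0.475, 0.243, 0.2524]
ee_rot: [[-0.692, -0.722, 0.005], [-0.722, 0.692, 0.001], [-0.004, -0.003, -1.0]]
wrist_force: [1.7, 0.7, -3.5]
width: 0.0094
gripper_force: 50.0
```

```bash
python3 g.py .4745 .2414 -134
```

```text
t 14.75 tip [0.4759 0.2432 0.0704] move tool x,y mm [ 2.3 -0.3] yaw -133.81706683700608 turn 0.0032 w 0.009421903731855424 F [ 1.7  0.7 -3.5] q [ 0.24  0.32 -0.86  1.89  0.28  1.05  1.64]
```

Lifted: 3.5 N on the wrist, about 0.35 kg. I'll raise it further and turn the deck toward the cabinet.

Request:
carry_out:
  series:
    - [1, [0, 0, -35], 0]
    - [1, [0, 0, -45], 0]
    - [1, [0, 0, -45], 0.08]
    - [1, [0, 0, 0], 0.14]
    - [1, [0, 0, 0], 0.17]

```text
time_s: 15.38
position: [0.4739, 0.2422, 0.3751]
ee_rot: [[-0.917, -0.399, 0.001], [-0.399, 0.917, -0.001], [-0.0, -0.001, -1.0]]
wrist_force: [-0.4, -0.4, -4.6]
width: 0.01
gripper_force: 50.0
```

Request:
carry_out:
  series:
    - [1, [0, 0, 0], 0.17]
    - [1, [0, 0, 0], 0.17]
    - [1, [0, 0, 0], 0.17]
    - [1, [0, 0, 0], 0.17]
    - [1, [0, 0, 0], 0.17]

```text
time_s: 16.0
position: [0.4737, 0.2422, 0.3741]
ee_rot: [[-0.905, 0.425, -0.001], [0.425, 0.905, -0.001], [0.001, -0.001, -1.0]]
wrist_force: [0.4, 0.0, -3.4]
width: 0.0095
gripper_force: 50.0
```

Request:
carry_out:
  series:
    - [1, [0, 0, 0], 0.17]
    - [1, [0, 0, 0], 0.17]
    - [1, [0, 0, 0], 0.17]
    - [1, [0, 0, 0], 0.17]
    - [1, [0, 0, 0], 0.17]

```text
time_s: 16.62
position: [0.4736, 0.2422, 0.374]
ee_rot: [[-0.278, 0.961, -0.002], [0.961, 0.278, -0.001], [-0.0, -0.002, -1.0]]
wrist_force: [1.0, -0.4, -3.3]
width: 0.01
gripper_force: 50.0
```

Request:
carry_out:
  series:
    - [1, [0, 0, 0], 0.17]
    - [1, [0, 0, 0], 0.17]
    - [1, [0, 0, 0], 0.14]
    - [1, [0, 0, 0], 0.07]
    - [1, [0, 0, 0], 0]

```text
time_s: 17.25
position: [0.4737, 0.2422, 0.3741]
ee_rot: [[0.259, 0.966, -0.002], [0.966, -0.259, -0.001], [-0.001, -0.001, -1.0]]
wrist_force: [0.9, 0.5, -2.9]
width: 0.0095
gripper_force: 50.0
```

```bash
python3 w.py
python3 - <<'E'
from h import *
p=np.load("p.npy")
print("targets", cab(p,[(-.20,-.025,0),(-.136,-.025,0),(-.124,-.025,0)])[:,:2], "yaw",np.degrees(p[2])+90)
E
python3 g.py .45 -.02 74.4
```

```text
t 17.25 tip cab mm [-215.   246.3  192.1] yaw err 1.5809 F [ 0.9  0.5 -2.9] w 0.009530946709331942 toolz [-0.002 -0.001 -1.   ]
targets [[ 0.41494337 -0.02319891]
 [ 0.47658679 -0.04040612]
 [ 0.48814493 -0.04363247]] yaw 74.40339681028327
t 17.25 tip [0.4734 0.2421 0.1921] move tool x,y mm [-259.2   45.3] yaw 74.98364983832127 turn 0.0102 w 0.009530946709331942 F [ 0.9  0.5 -2.9] q [ 0.09  0.13 -0.66  1.77  0.09  1.27 -0.85]
```

Request:
carry_out:
  series:
    - [1, [-20, 10, 0], 0.01]
    - [1, [-40, 10, 0], 0]
    - [1, [-45, 10, 0], 0]
    - [1, [-45, 10, 0], 0]
    - [1, [-45, 10, 0], 0]

```text
time_s: 17.88
position: [0.4694, 0.0397, 0.3745]
ee_rot: [[0.268, 0.963, -0.0], [0.963, -0.268, -0.0], [-0.0, -0.0, -1.0]]
wrist_force: [-0.1, -0.4, -3.6]
width: 0.0093
gripper_force: 50.0
```

Request:
carry_out:
  series:
    - [1, [-40, 0, 5], 0]
    - [1, [-25, 0, 5], 0]
    - [1, [-11, 0, 5], 0]
    - [1, [0, 0, 0], 0]

```text
time_s: 18.38
position: [0.4492, -0.0321, 0.3592]
ee_rot: [[0.27, 0.963, -0.001], [0.963, -0.27, 0.0], [0.0, -0.001, -1.0]]
wrist_force: [-0.3, 0.1, -4.4]
width: 0.0095
gripper_force: 50.0
```

```bash
python3 w.py
python3 - <<'E'
from h import *
s=optics.capture("scene")[...,::-1]; t=optics.capture("top")[...,::-1]; w=optics.capture("wrist")[...,::-1]
r=lambda a,h,v:cv2.resize(a,(h,v),interpolation=cv2.INTER_CUBIC)
cv2.imwrite("pics/c7.png",np.vstack([np.hstack([r(s[150:320,180:380],400,340),r(t[105:275,180:380],400,340)]),r(w,347,260)[:, :].copy() if 0 else np.hstack([r(w,347,260),np.zeros((260,453,3),np.uint8)])]))
E
```

```text
t 18.375 tip cab mm [-164.9  -24.3  177.2] yaw err 1.5699 F [-0.3  0.1 -4.4] w 0.009549306300599173 toolz [-0.001  0.    -1.   ]
```

View pics/c7.png

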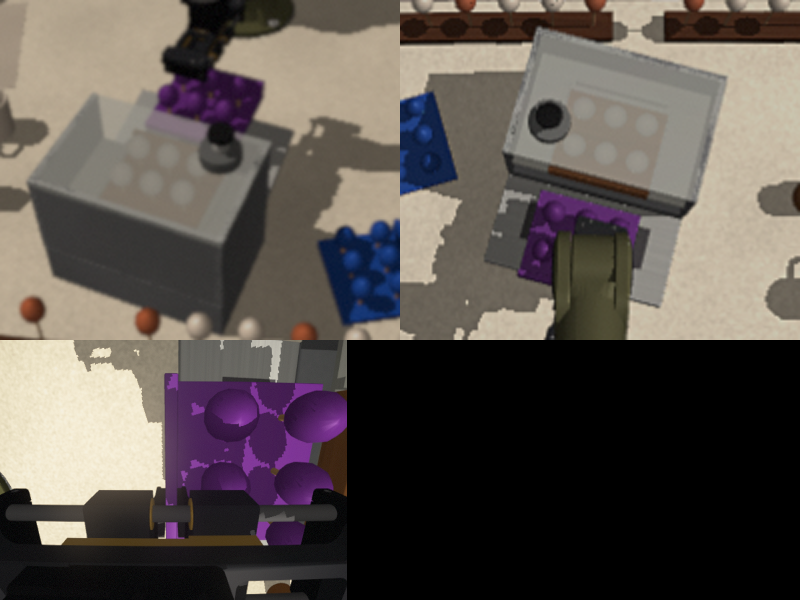

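The picture shows the purple tray held level, its deck edge facing the wooden tray's board and centred on it, under the plate's height. That's my last picture. Now I'll push slowly along tool +y.

Request:
carry_out:
  series:
    - [1, [0, 8, 0], 0]
    - [1, [0, 8, 0], 0]
    - [1, [0, 6, 0], 0]
    - [1, [0, 5, 0], 0]
    - [1, [0, 4, 0], 0]

```text
time_s: 19.15
position: [0.4793, -0.0405, 0.3595]
ee_rot: [[0.27, 0.963, -0.002], [0.963, -0.27, 0.0], [-0.0, -0.002, -1.0]]
wrist_force: [-3.7, 0.4, -2.2]
width: 0.0096
gripper_force: 50.0
```

```bash
python3 w.py
```

```text
t 19.15 tip cab mm [-133.6  -24.4  177.5] yaw err 1.5701 F [-3.7  0.4 -2.2] w 0.009595010582216193 toolz [-0.002  0.    -1.   ]
```

Request:
carry_out:
  series:
    - [1, [0, 3, 0], 0]
    - [1, [0, 3, 0], 0]

```text
time_s: 19.4
position: [0.4848, -0.0419, 0.3596]
ee_rot: [[0.269, 0.963, -0.001], [0.963, -0.269, 0.0], [-0.0, -0.001, -1.0]]
wrist_force: [-3.4, 1.3, -2.4]
width: 0.0097
gripper_force: 50.0
```

```bash
python3 w.py
```

```text
t 19.4 tip cab mm [-127.9  -24.3  177.6] yaw err 1.5703 F [-3.4  1.3 -2.4] w 0.009720838009705676 toolz [-0.001  0.    -1.   ]
```

Contact, with the tray sliding at about 4 N. I'll continue until the force rises.

Request:
carry_out:
  series:
    - [1, [0, 2, 0], 0]
    - [1, [0, 2, 0], 0]

```text
time_s: 19.65
position: [0.4889, -0.0431, 0.3596]
ee_rot: [[0.27, 0.963, -0.0], [0.963, -0.27, -0.0], [-0.0, -0.0, -1.0]]
wrist_force: [-2.6, 1.6, -3.7]
width: 0.0095
gripper_force: 50.0
```

Request:
carry_out:
  series:
    - [1, [0, 2, 0], 0]

```text
time_s: 19.77
position: [0.4903, -0.0436, 0.3594]
ee_rot: [[0.27, 0.963, -0.003], [0.963, -0.27, 0.0], [-0.001, -0.003, -1.0]]
wrist_force: [-8.6, 2.0, -0.2]
width: 0.0095
gripper_force: 50.0
```

Request:
carry_out:
  series:
    - [1, [0, 2, 0], 0]

```text
time_s: 19.9
position: [0.4911, -0.0438, 0.3591]
ee_rot: [[0.269, 0.963, -0.007], [0.963, -0.269, 0.001], [-0.001, -0.007, -1.0]]
wrist_force: [-14.1, 2.9, 2.2]
width: 0.0097
gripper_force: 50.1
```

```bash
python3 w.py
```

```text
t 19.9 tip cab mm [-122.5  -24.7  177.1] yaw err 1.5703 F [-14.1   2.9   2.2] w 0.009749595966155886 toolz [-0.007  0.001 -1.   ]
```

The force is rising at the expected home position. Retreat and set the purple tray down on its old spot.

Request:
carry_out:
  series:
    - [1, [0, 0, 0], 0]
    - [1, [0, -8, 0], 0]
    - [1, [0, -20, 0], 0]
    - [1, [0, -20, 0], 0]
    - [1, [20, -5, -5], 0]

```text
time_s: 20.52
position: [0.4464, -0.0117, 0.3648]
ee_rot: [[0.273, 0.962, 0.002], [0.962, -0.273, -0.002], [-0.001, 0.002, -1.0]]
wrist_force: [1.3, -0.9, -3.5]
width: 0.01
gripper_force: 50.0
```

Request:
carry_out:
  series:
    - [1, [40, -5, 0], 0]
    - [1, [45, -10, 0], 0]
    - [1, [45, -15, 0], 0]
    - [1, [45, -15, 0], 0]
    - [1, [40, -20, 0], 0]

```text
time_s: 21.15
position: [0.4429, 0.2156, 0.3654]
ee_rot: [[0.27, 0.963, 0.004], [0.963, -0.27, 0.002], [0.003, 0.003, -1.0]]
wrist_force: [0.3, -0.2, -3.8]
width: 0.0095
gripper_force: 50.0
```

Request:
carry_out:
  series:
    - [1, [30, -15, 10], 0]
    - [1, [5, 0, 40], 0]
    - [1, [0, 0, 45], 0]
    - [1, [0, 0, 40], 0]
    - [1, [0, 0, 15], 0]

```text
time_s: 21.78
position: [0.4371, 0.2511, 0.2128]
ee_rot: [[0.27, 0.963, -0.002], [0.963, -0.27, -0.0], [-0.001, -0.002, -1.0]]
wrist_force: [-0.6, -0.7, -3.2]
width: 0.0098
gripper_force: 50.0
```

```bash
python3 w.py;python3 - <<'E'
from h import *
p=np.load("p.npy");im=optics.capture("top");hs=cv2.cvtColor(im,cv2.COLOR_RGB2HSV).astype(int)
print(optics.search_frame("top","tray"))
for y in (-.05,0,.05):
  print(y,[(int(x*1e3),hs[tuple(np.int32(proj("top",cab(p,[(x,y,.185)]))[0][::-1]+.5))].tolist()) for x in np.arange(-.02,.041,.005)])
E
```

```text
t 21.775 tip cab mm [-252.7  245.    30.8] yaw err 1.5696 F [-0.6 -0.7 -3.2] w 0.009787178028457648 toolz [-0.002 -0.    -1.   ]
[{'rect': [166.5, 214.8, 45.2, 48.6], 'conf': 0.7}, {'rect': [154.9, 154.0, 52.1, 50.8], 'conf': 0.66}]
-0.05 [(-20, [23, 11, 90]), (-15, [0, 0, 43]), (-9, [0, 0, 55]), (-4, [30, 4, 58]), (0, [23, 21, 97]), (5, [23, 28, 82]), (10, [16, 41, 105]), (15, [15, 35, 146]), (20, [17, 37, 143]), (25, [16, 37, 145]), (30, [16, 39, 145]), (35, [16, 39, 144]), (40, [17, 37, 144])]
0 [(-20, [0, 9, 30]), (-15, [0, 6, 43]), (-9, [0, 5, 54]), (-4, [30, 9, 54]), (0, [23, 21, 99]), (5, [17, 27, 86]), (10, [17, 43, 96]), (15, [18, 42, 147]), (20, [16, 39, 144]), (25, [16, 39, 144]), (30, [16, 39, 145]), (35, [16, 39, 144]), (40, [14, 37, 144])]
0.05 [(-20, [0, 9, 27]), (-15, [0, 0, 39]), (-9, [30, 5, 56]), (-4, [23, 15, 68]), (0, [19, 21, 97]), (5, [14, 55, 69]), (10, [17, 42, 97]), (15, [16, 38, 147]), (20, [17, 37, 144]), (25, [19, 37, 143]), (30, [17, 37, 143]), (35, [16, 37, 143]), (40, [17, 34, 141])]
```

The top view puts the tray's front top edge at about x = +12 mm, which is home. Lower and release.

Request:
carry_out:
  series:
    - [1, [0, 0, 8], 0]
    - [1, [0, 0, 4], 0]
    - [0.75, [0, 0, 0], 0]
    - [0.72, [0, 0, 0], 0]
    - [0.72, [0, 0, 0], 0]

```text
time_s: 22.5
position: [0.4378, 0.2519, 0.2034]
ee_rot: [[0.27, 0.963, 0.001], [0.963, -0.27, 0.0], [0.001, 0.001, -1.0]]
wrist_force: [-0.4, -0.4, -0.0]
width: 0.0238
gripper_force: 0.0
```

```bash
python3 w.py
```

```text
t 22.5 tip cab mm [-251.7  246.3   21.4] yaw err 1.57 F [-0.4 -0.4 -0. ] w 0.02375272842556791 toolz [ 0.001  0.    -1.   ]
```

Request:
carry_out:
  series:
    - [0.72, [0, 0, -15], 0]
    - [0.72, [0, 0, -35], 0]
    - [0.72, [0, 0, -45], 0]
    - [0.72, [0, 0, -50], 0]
    - [1, [0, 0, -25], 0]

```text
time_s: 23.12
position: [0.4376, 0.2525, 0.3769]
ee_rot: [[0.269, 0.963, 0.005], [0.963, -0.269, 0.002], [0.003, 0.005, -1.0]]
wrist_force: [-0.2, 0.8, -0.5]
width: 0.0201
gripper_force: 0.0
```

```bash
python3 w.py;  python3 - <<'E'
from h import *
optics.capture("top");print(optics.search_frame("top","tray"))
E
```

```text
t 23.125 tip cab mm [-251.5  247.1  194.9] yaw err 1.5707 F [-0.2  0.8 -0.5] w 0.020129190215871732 toolz [ 0.005  0.002 -1.   ]
[{'rect': [166.1, 212.0, 47.4, 53.1], 'conf': 0.85}, {'rect': [155.4, 154.2, 51.0, 51.5], 'conf': 0.74}, {'rect': [281.0, 196.5, -0.6, 0.8], 'conf': 0.51}]
```

The purple tray is down and clear. Now the door: turn back so tool x = cabinet x, and go to a point in front of the free edge at y = +90, beside the handle.

Request:
carry_out:
  series:
    - [1, [0, 0, 0], 0.175]
    - [1, [0, 0, 0], 0.175]
    - [1, [0, 0, 0], 0.175]
    - [1, [0, 0, 0], 0.175]
    - [1, [0, 0, 0], 0.175]

```text
time_s: 23.85
position: [0.437, 0.2516, 0.372]
ee_rot: [[0.914, 0.405, -0.001], [0.405, -0.914, -0.001], [-0.001, -0.0, -1.0]]
wrist_force: [0.1, -1.0, -0.3]
width: 0.0007
gripper_force: 0.0
```

Request:
carry_out:
  series:
    - [1, [0, 0, 0], 0.175]
    - [1, [0, 0, 0], 0.175]
    - [1, [0, 0, 0], 0.175]
    - [1, [0, 0, 0], 0.17]
    - [1, [20, 40, 0], 0]

```text
time_s: 24.48
position: [0.4447, 0.2103, 0.3722]
ee_rot: [[0.965, -0.263, -0.001], [-0.263, -0.965, 0.002], [-0.002, -0.001, -1.0]]
wrist_force: [1.2, -0.5, 0.5]
width: 0.0003
gripper_force: 0.0
```

Request:
carry_out:
  series:
    - [1, [22, 40, 0], 0]
    - [1, [22, 40, 0], 0]
    - [1, [0, 35, 0], 0]
    - [1, [0, 0, 0], 0]

```text
time_s: 24.98
position: [0.4569, 0.0823, 0.3719]
ee_rot: [[0.962, -0.274, -0.002], [-0.274, -0.962, -0.001], [-0.001, 0.002, -1.0]]
wrist_force: [1.2, 0.4, 0.5]
width: 0.0004
gripper_force: 0.0
```

```bash
python3 w.py
```

```text
t 24.975 tip cab mm [-188.2   87.6  189.9] yaw err -0.0052 F [1.2 0.4 0.5] w 0.0003647002520170775 toolz [-0.002 -0.001 -1.   ]
```

Request:
carry_out:
  series:
    - [1, [0, 0, 50], 0]
    - [1, [0, 0, 50], 0]
    - [1, [5, 0, 10], 0]
    - [1, [10, 0, 0], 0]
    - [1, [8, 0, 0], 0]

```text
time_s: 25.6
position: [0.479, 0.0802, 0.2639]
ee_rot: [[0.963, -0.269, -0.006], [-0.269, -0.963, 0.001], [-0.006, 0.0, -1.0]]
wrist_force: [-20.6, 5.0, 14.4]
width: 0.0009
gripper_force: 10.8
```

```bash
python3 w.py
```

```text
t 25.6 tip cab mm [-167.2   91.8   81.9] yaw err 0.0001 F [-20.6   5.   14.4] w 0.0008655835266275268 toolz [-0.006  0.001 -1.   ]
```

Request:
carry_out:
  series:
    - [1, [2, 0, -7], 0]
    - [1, [2, 0, -7], 0]
    - [1, [2, 0, -7], 0]
    - [1, [2, 0, -7], 0]

```text
time_s: 26.1
position: [0.4849, 0.0786, 0.2904]
ee_rot: [[0.964, -0.267, -0.009], [-0.267, -0.964, 0.002], [-0.01, 0.001, -1.0]]
wrist_force: [-10.4, 4.5, -2.6]
width: 0.0007
gripper_force: 5.5
```

```bash
python3 w.py
```

```text
t 26.1 tip cab mm [-161.7   91.7  108.4] yaw err 0.0017 F [-10.4   4.5  -2.6] w 0.0006583948596859513 toolz [-0.009  0.002 -1.   ]
```

The door is following. Continue along the arc.

Request:
carry_out:
  series:
    - [1, [3.5, 0, -6.5], 0]
    - [1, [3.5, 0, -6.5], 0]
    - [1, [4, 0, -6.5], 0]
    - [1, [4, 0, -6.5], 0]
    - [1, [5, 0, -6.5], 0]

```text
time_s: 26.72
position: [0.5015, 0.0745, 0.3229]
ee_rot: [[0.964, -0.266, -0.019], [-0.266, -0.964, 0.002], [-0.019, 0.003, -1.0]]
wrist_force: [-25.2, 5.6, 9.7]
width: 0.0007
gripper_force: 13.3
```

```bash
python3 w.py
```

```text
t 26.725 tip cab mm [-146.4   91.8  140.9] yaw err 0.003 F [-25.2   5.6   9.7] w 0.0006830255773021906 toolz [-0.019  0.002 -1.   ]
```

Request:
carry_out:
  series:
    - [1, [6, 0, -7], 0]
    - [1, [6, 0, -7], 0]
    - [1, [7, 0, -7], 0]
    - [1, [8, 0, -6], 0]
    - [1, [8, 0, -6], 0]

```text
time_s: 27.35
position: [0.5375, 0.0653, 0.36]
ee_rot: [[0.964, -0.265, -0.008], [-0.265, -0.964, 0.002], [-0.009, 0.001, -1.0]]
wrist_force: [-15.6, 5.2, 15.9]
width: 0.0008
gripper_force: 14.9
```

```bash
python3 w.py
```

```text
t 27.35 tip cab mm [-107.3   93.   178. ] yaw err 0.0035 F [-15.6   5.2  15.9] w 0.0007688193329531989 toolz [-0.008  0.002 -1.   ]
```

Request:
carry_out:
  series:
    - [1, [10, 0, -5], 0]
    - [1, [10, 0, -5], 0]
    - [1, [11, 0, -4], 0]
    - [1, [11, 0, -4], 0]
    - [1, [11, 0, -3], 0]

```text
time_s: 27.98
position: [0.5919, 0.0492, 0.3806]
ee_rot: [[0.963, -0.268, 0.002], [-0.268, -0.963, 0.002], [0.002, -0.002, -1.0]]
wrist_force: [-3.7, 2.6, 2.9]
width: 0.0009
gripper_force: 2.3
```

```bash
python3 w.py
```

```text
t 27.975 tip cab mm [-48.7  92.7 198.6] yaw err 0.0011 F [-3.7  2.6  2.9] w 0.0008709167512759458 toolz [ 0.002  0.002 -1.   ]
```

Request:
carry_out:
  series:
    - [1, [9, 0, 0], 0]
    - [1, [8, 0, 0], 0]
    - [1, [6, 0, 0], 0]

```text
time_s: 28.35
position: [0.6139, 0.0415, 0.3775]
ee_rot: [[0.963, -0.269, -0.0], [-0.269, -0.963, 0.0], [-0.0, -0.0, -1.0]]
wrist_force: [-11.6, 5.0, 7.7]
width: 0.0006
gripper_force: 8.5
```

```bash
python3 w.py
```

```text
t 28.35 tip cab mm [-25.9  90.8 195.5] yaw err -0.0001 F [-11.6   5.    7.7] w 0.0005782177560208885 toolz [-0.  0. -1.]
```

Request:
carry_out:
  series:
    - [1, [3, 0, 0], 0]
    - [1, [1, 0, 0], 0]
    - [1, [0, 0, 0], 0]

```text
time_s: 28.72
position: [0.6151, 0.0415, 0.3775]
ee_rot: [[0.963, -0.268, -0.009], [-0.268, -0.963, 0.0], [-0.008, 0.002, -1.0]]
wrist_force: [-14.7, 2.8, 9.1]
width: 0.0005
gripper_force: 7.8
```

```bash
python3 w.py
```

```text
t 28.725 tip cab mm [-26.1  90.7 195.5] yaw err 0.0012 F [-14.7   2.8   9.1] w 0.0005062111344137824 toolz [-0.009  0.    -1.   ]
```

Request:
carry_out:
  series:
    - [1, [3, 0, 0], 0]
    - [1, [0, 0, 0], 0]

```text
time_s: 28.98
position: [0.6162, 0.0415, 0.3774]
ee_rot: [[0.964, -0.267, -0.015], [-0.267, -0.964, 0.0], [-0.015, 0.004, -1.0]]
wrist_force: [-23.8, 3.0, 13.9]
width: 0.0005
gripper_force: 12.2
```

```bash
python3 w.py
```

```text
t 28.975 tip cab mm [-26.3  90.7 195.5] yaw err 0.002 F [-23.8   3.   13.9] w 0.0005409188961020921 toolz [-0.015  0.    -1.   ]
```

Request:
carry_out:
  series:
    - [1, [-8, 0, 0], 0]
    - [1, [-20, 0, 0], 0]
    - [1, [-10, 0, -40], 0]
    - [1, [0, 0, -50], 0]
    - [1, [0, 0, -40], 0]

```text
time_s: 29.6
position: [0.5841, 0.0489, 0.5092]
ee_rot: [[0.963, -0.27, 0.003], [-0.27, -0.963, -0.001], [0.004, 0.0, -1.0]]
wrist_force: [1.6, -0.4, -0.4]
width: 0.0001
gripper_force: 0.0
```

```bash
python3 w.py
python3 - <<'E'
from h import *
p=np.load("p.npy");im=optics.capture("top");hs=cv2.cvtColor(im,cv2.COLOR_RGB2HSV).astype(int)
print([(d['rect'],d['conf']) for n in("plunger","door","mug","jar_a") for d in optics.search_frame("top",n)])
for y in (-.12,):
  print(y,[(int(x*1e3),hs[tuple(np.int32(proj("top",cab(p,[(x,y,.237)]))[0][::-1]+.5))].tolist()) for x in np.arange(-.05,.021,.003)])
# plunger via wrist view
d=optics.capture("wrist"); 
s=ctrl.state();T=np.eye(4);T[:3,:3]=s['ee_rot'];T[:3,3]=s['position'];g=d.max(2)
print("pred plunger px",proj("wrist",cab(p,[(.058,.093,.298)]),T), [x for x in optics.search_frame("wrist","plunger")])
E
```

```text
t 29.6 tip cab mm [-55.7  89.9 327.2] yaw err -0.0015 F [ 1.6 -0.4 -0.4] w 0.00013580630009640495 toolz [ 0.003 -0.001 -1.   ]
[([280.7, 194.2, 49.8, 22.4], 0.75), ([381.6, 230.7, 29.1, 34.7], 0.78), ([375.7, 192.1, 23.8, 21.1], 0.81), ([113.6, 217.9, 26.4, 22.5], 0.62), ([266.6, 194.1, 63.2, 22.7], 0.32)]
-0.12 [(-50, [19, 43, 200]), (-47, [20, 42, 202]), (-44, [22, 40, 205]), (-40, [19, 42, 208]), (-37, [19, 42, 181]), (-34, [20, 32, 72]), (-31, [15, 11, 46]), (-28, [20, 15, 50]), (-25, [30, 15, 52]), (-22, [15, 10, 53]), (-19, [20, 16, 47]), (-16, [20, 15, 50]), (-13, [20, 14, 106]), (-10, [20, 15, 153]), (-7, [21, 17, 149]), (-4, [21, 17, 147]), (-1, [23, 17, 121]), (1, [23, 19, 108]), (4, [22, 19, 150]), (7, [23, 20, 152]), (10, [22, 19, 150]), (13, [25, 19, 150]), (16, [27, 17, 149]), (19, [27, 17, 149])]
pred plunger px [[270.50563669  54.89529242]] [{'rect': [239.5, 19.9, 67.0, 69.3], 'conf': 0.6}]
```

The door is upright and shut (its edge is at x −14..−1), and the plunger is where predicted. Go over it and press.

Request:
carry_out:
  series:
    - [1, [40, -3, 0], 0]
    - [1, [40, 0, 0], 0]
    - [1, [34, 0, 0], 0]
    - [1, [0, 0, 0], 0]
    - [1, [0, 0, 20], 0]

```text
time_s: 30.58
position: [0.6943, 0.0226, 0.4872]
ee_rot: [[0.963, -0.268, 0.001], [-0.268, -0.963, 0.001], [0.001, -0.001, -1.0]]
wrist_force: [0.4, -0.4, 0.7]
width: 0.0005
gripper_force: 0.0
```

```bash
python3 w.py
```

```text
t 30.575 tip cab mm [ 56.9  94.4 305.2] yaw err 0.0004 F [ 0.4 -0.4  0.7] w 0.0005371611179681206 toolz [ 0.001  0.001 -1.   ]
```

Request:
carry_out:
  series:
    - [1, [0, 0, 10], 0]
    - [1, [0, 0, 8], 0]
    - [1, [0, 0, 6], 0]
    - [1, [0, 0, 2], 0]

```text
time_s: 31.08
position: [0.6929, 0.0228, 0.4665]
ee_rot: [[0.963, -0.269, 0.003], [-0.269, -0.963, -0.0], [0.003, -0.001, -1.0]]
wrist_force: [-8.1, -0.6, 20.9]
width: 0.0001
gripper_force: 10.4
```

```bash
python3 w.py
```

```text
t 31.075 tip cab mm [ 55.9  94.1 284.5] yaw err 0.0004 F [-8.1 -0.6 20.9] w 9.955050173978119e-05 toolz [ 0.003 -0.    -1.   ]
```

At 284 mm with 21 N, it is on its stop. Hold a moment, then release.

Request:
carry_out:
  series:
    - [1, [0, 0, 1], 0]
    - [1, [0, 0, 0], 0]
    - [1, [0, 0, -15], 0]
    - [1, [0, 0, -25], 0]
    - [1, [0, 0, -40], 0]

```text
time_s: 31.7
position: [0.6937, 0.0221, 0.5398]
ee_rot: [[0.963, -0.269, -0.003], [-0.269, -0.963, -0.001], [-0.003, 0.002, -1.0]]
wrist_force: [0.0, 0.3, 0.3]
width: 0.0006
gripper_force: 0.0
```

Request:
carry_out:
  series:
    - [1, [0, 0, -20], 0]
    - [1, [0, 0, 0], 0]
    - [1, [0, 0, 0], 0]
    - [1, [0, 0, 0], 0]

```text
time_s: 32.2
position: [0.6942, 0.0221, 0.5585]
ee_rot: [[0.963, -0.269, -0.003], [-0.269, -0.963, -0.0], [-0.002, 0.001, -1.0]]
wrist_force: [-0.3, -1.0, -0.5]
width: 0.0004
gripper_force: 0.0
```

```bash
python3 w.py; python3 -c "
from rig import workorder
print(workorder.close_job())"
```

```text
t 32.2 tip cab mm [ 56.4  93.5 376.5] yaw err 0.0001 F [-0.3 -1.  -0.5] w 0.0003749212020595451 toolz [-0.003 -0.    -1.   ]
the job is handed in; nothing more can be done
None
```

I handed the job in at 32 s with the door shut, the tray home and the plunger pressed and released (no verdict was returned). I used the purple look-alike tray to push the wooden one home, then set it down near where it had been, and during an earlier push the fingers met the cabinet's top plate at about 48 N.

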